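# Click the sliding hook onto its rod and hang up the hair clip

### The job

Put the loose double hook back on the hook stand: slip its sleeve, right way up, over the tip of the upright steel rod and press it gently down until the rod's two sprung balls click into it, then let go of it there, neither short of the click nor pushed on past it. Then hang the hair clip astride one of its two hooks and leave it hanging. Leave the soap box, tumbler and shower cap case where they stand.

Things in the scene. Friction and masses are not known exactly. Their poses are not given: they have to be found in the camera images.
- rod_tip (a point): Centre of the top of the fixed hook stand's upright round steel rod, 165 mm above the shelf; z up. Rod 16 mm thick, last 8 mm tapering to 9 mm. Two sprung steel balls, 12 mm thick, stick 3 mm out of opposite sides of the rod (this point's +y and -y), both at one height: centres 20 to 48 mm below the tip, different every time and not measured.
- stand: The fixed hook stand: rod in the middle of a round foot 110 mm wide, 12 mm high; origin at its underside. Below the balls the rod is plain: a sleeve pushed past them drops to the foot. Pushing a sleeve's end over the balls, or them out of its groove, takes 5 to 14 N; between, they rub with 3 N or less. Over 20 N between sleeve and stand would scratch it.
- sleeve_mid (a point): Centre, half-way up the bore, of the loose double hook: 12-sided steel sleeve 40 mm high, 30 mm across flats (flats face its +y and -y), bore 18 mm wide right through (1 mm clear of the rod all round). Hidden half-way up the bore is a groove 24 mm wide, 10 mm high, into which the balls click; they draw it home from up to 3 mm off, pulling with 5 to 10 N as it clicks. z up.
- sleeve: The same double hook, origin 20 mm below sleeve_mid, about 150 g, standing z up. Along its +x and -x two level round bars 7 mm thick stick out, centre line 6 mm below sleeve_mid, to 60 mm from the axis, where each turns up, its round end 13.5 mm above the centre line. Either bar can take the clip. Seated on the rod it can still turn.
- clip_mid (a point): Centre, half-way up, of the loose plastic claw hair clip, about 30 g: 50 mm high, 26 mm long (x), 28 mm wide (y) over two toothed side walls 3 mm thick whose outer faces are flat up to 4 mm above this point; above that a roof slopes inward and two thumb tabs stand up. It stands on its teeth, z up.
- clip: The same clip, origin 25 mm below clip_mid. Between its walls a channel 22 mm wide, open below and at both ends, runs along x under an inverted V roof with its inner ridge 9 mm above clip_mid. Hung astride a 7 mm bar, ridge along the bar, clip_mid rests 5 mm below the bar's centre line.
- soap_box: Closed grey plastic soap box, 109 x 74 x 36 mm, bystander; origin at the centre of its underside.
- tumbler: Glass tumbler, 68 mm wide, 95 mm high, bystander; origin at the centre of its underside.
- cap_case: Round white plastic shower cap case, closed, 103 mm wide, 36 mm high, bystander; origin at the centre of its underside.
There are look-alikes about, which are no part of the job. Leave any blue or green look-alike of the clip alone.

How it is judged (in metres and radians):
On the way, in this order (a step that is already met when the one before it is completed fails the run):
1. the sleeve is clicked home on the rod's balls and let go, with the clip not yet hung (z of sleeve_mid in the frame of rod_tip between -0.0515 and -0.0165 m and horizontal distance between sleeve_mid and rod_tip below 0.004 m and angle between sleeve_mid's own z axis and vertical below 0.12 rad and z of ball_a_c0 in the frame of sleeve_mid between -0.003 and 0.003 m and z of ball_b_c0 in the frame of sleeve_mid between -0.003 and 0.003 m and contact force between sleeve and the fingers below 0.05 N), for 0.3 s.
2. the hair clip hangs astride one of the hooks ((x of clip_mid in the frame of sleeve_mid between 0.018 and 0.058 m or x of clip_mid in the frame of sleeve_mid between -0.058 and -0.018 m) and y of clip_mid in the frame of sleeve_mid between -0.009 and 0.009 m and z of clip_mid in the frame of sleeve_mid between -0.017 and -0.005 m and angle between clip_mid's own z axis and vertical below 0.6 rad and angle between the x axis of clip_mid and the x axis of sleeve_mid, either way round below 0.4 rad and contact force between clip and sleeve above 0.05 N), for 0.2 s.
At the end, for the whole second after the job is handed in: Balls in the sleeve's groove (within 3 mm; upright within 0.12 rad); clip astride one hook bar (18 to 58 mm from the rod's axis, within 9 mm sideways, 0.4 rad in line, 0.6 rad upright, 6 mm of resting height); both released and at rest (all of step 1 and all of step 2 and contact force between clip and the fingers below 0.05 N and linear speed of each of sleeve, clip below 0.02 m/s); the robot touches nothing.
It fails at once if the sleeve is pressed against the stand with more than 20 N (contact force between sleeve and stand above 20 N).
It fails at once if the soap box is moved by more than 20 mm or tipped (distance of soap_box from where it was at the start of the episode above 0.02 m or angle between soap_box's own z axis and vertical above 0.3 rad).
It fails at once if the glass tumbler is moved by more than 20 mm or tipped (distance of tumbler from where it was at the start of the episode above 0.02 m or angle between tumbler's own z axis and vertical above 0.3 rad).
It fails at once if the shower cap case is moved by more than 20 mm or tipped (distance of cap_case from where it was at the start of the episode above 0.02 m or angle between cap_case's own z axis and vertical above 0.3 rad).
It also fails if it takes over 72 s, if anything falls off the work surface, if the arm or the gripper's body presses on something with over 40 N, if the wrist force passes 120 N, or if a joint passes its speed limit or range.

### The arm

A 6-joint arm with a two-finger parallel gripper is mounted at the origin on the work surface. World frame = base frame: x ahead of the robot, y to its left, z up, the work surface at z = 0. Lengths are in mm, angles in rad, forces in N, time in s.
With the tool pointing down it reaches from about 275 to 775 mm from the base axis. Payload 14.6 kg.
Tool frame: the origin (TCP) lies at the very end of the fingers, on their centre line; the grasp point (between the pads) lies 19 mm behind it; z points along the fingers, x is the direction in which the jaws open and shut, and the axes are right-handed (so a half turn about z gives the same grasp; the last joint's range is limited). The gripper opens to 85 mm and grips with 20 to 120 N. Pads are 22 mm wide; open, the fingers measure 114 mm over their backs; the gripper's body (76 mm by 85 mm) begins 54 mm behind the grasp point. The pads swing forward as they close: fully open they stand 13 mm farther back than shut.
Start: joints at [-0.155, 0.263, -0.048, 1.259, 0, 1.415], TCP at [525.003, -0.006, 231.278] pointing down, gripper open.
Joint ranges: [-2.65, 2.65], [-0.89, 1.7], [-1.18, 1.37], [-2.13, 2.11], [-1.35, 1.29], [-3.14, 3.14]. Speed limits (rad/s): [1.89, 1.89, 2.57, 2.79, 3.14, 3.14].

### API

Orientations are given as a unit quaternion [x, y, z, w].
In Python, from plant import r, imaging gives the robot as it stands.
- The arm moves only by the shell command python3 -m inch 'ROWS' [FORCE]. ROWS is JSON, a list of rows, each an object with "fingers": the finger opening in mm, from 0 to 85.4; "linear": the shift along the tool's x, y, z in mm, a list of three; "roll": the turn about the tool's z in rad. A call has 1 to 10 rows; each row is the pose to reach, as a shift and turn from the pose measured when the call began, along the tool's axes at that moment; what a row does not reach only later rows make up. A row lasts 1/10 s, in which the tool goes at most 50 mm and 8.59 degrees, less where a joint would pass 70% of its speed; a pose out of reach is approached as far as the arm can. A call with a gripper value outside its range is refused whole. The fingers move at their own pace and stop on an object; FORCE is the grip in N (left out, the last holds). Time passes only in rows, so rows that repeat a pose let the fingers close. It gives the time, the measured TCP pose, the force and the opening at its end, in the units of the state.
- r.state(): the state, without advancing time (a new reading comes with each control period).
- imaging.capture(name): name is "scene" or "side" or "wrist"; returns the picture (480x640x3 uint8, red, green, blue); there is no depth.
- imaging.camera_params(name): a dict with "fx", "fy", "cx", "cy" (pixels), "k1" (the pictures are not rectified: a ray, as slopes to the right and down, at radius r is drawn at 1 + k1 r^2 times it, then the intrinsics apply), "rvec" (rotation vector, rad) and "tvec" (3), from world to camera coordinates, as OpenCV has them. Camera axes: x right, y down, z forward; pixel columns grow to the right and rows downward; lengths in mm; the calibration is good to about 2 mm. A picture is of the moment at which its call begins: read the wrist's pose just before it. camera_params takes no time and is no camera call; for the wrist camera it gives the pose at the moment of the call.
- r.finish_job(): hands the job in, once; it reports no verdict.
The state is a dict: "time": time; "joints": joint angles; "joint_vel": joint speeds; "effort": joint torques, N m; "eef_pos": TCP position; "orientation": TCP orientation; "ft_force": force on the tool from outside, world axes, zero at the start; "wrist_torque": the same for the moment, N m; "gripper_width": finger opening in mm.
Only numpy, scipy, OpenCV 4.12 (cv2) and the standard library are available. Lean on these libraries where they do the work, as an engineer would, in place of code of your own. Each camera call takes 0.05 s, during which the arm holds its last target. There are 200 camera calls.

## Working session

There is one attempt and no reset: what is moved stays moved. The work goes in short steps, Python scripts to look and compute and a shell command to move; the robot and the scene stay as the last step left them, time stands still between calls to the robot, and variables do not carry over. Pictures are saved under pics/ and viewed, about 8 in all and at most 12, crops included, and the job is handed in when it is done.

```bash
ls; mkdir -p pics
python3 - <<'E'
from plant import r, imaging
import cv2
s=r.state(); print({k:s[k] for k in('time','eef_pos','orientation','ft_force','gripper_width')})
for n in("scene","side"):
    im=imaging.capture(n); cv2.imwrite(f"pics/{n}0.png",im[:,:,::-1]); print(n,imaging.camera_params(n))
E
```

```text
pics
{'time': 0.0, 'eef_pos': array([5.24728139e+02, 2.03175295e-02, 2.30811217e+02]), 'orientation': array([ 9.99999848e-01,  4.38760737e-06, -5.45522485e-04, -7.68978687e-05]), 'ft_force': array([-0.3161352 , -0.68182294, -1.00833508]), 'gripper_width': 85.38098139185371}
scene {'fx': 439.89524856596336, 'fy': 439.89524856596336, 'cx': 317.21705451160403, 'cy': 243.3332119965736, 'k1': -0.07049867946626907, 'rvec': array([ 0.64023345,  2.49551853, -1.2979061 ]), 'tvec': array([ 512.92303758,  -61.15896547, 1222.86402747])}
side {'fx': 459.3852557039298, 'fy': 459.3852557039298, 'cx': 318.39401143461106, 'cy': 236.34725981537625, 'k1': -0.01421571863838675, 'rvec': array([ 2.13867946, -0.30746155,  0.19928262]), 'tvec': array([-566.0018383 ,  179.13427462,  736.06532241])}
```

View pics/scene0.png

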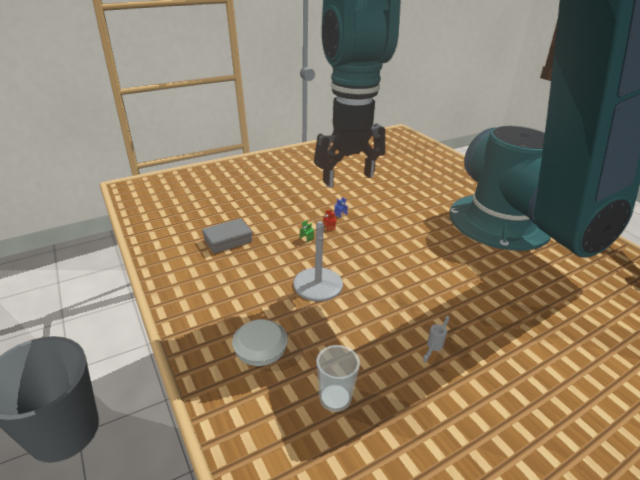

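View pics/side0.png

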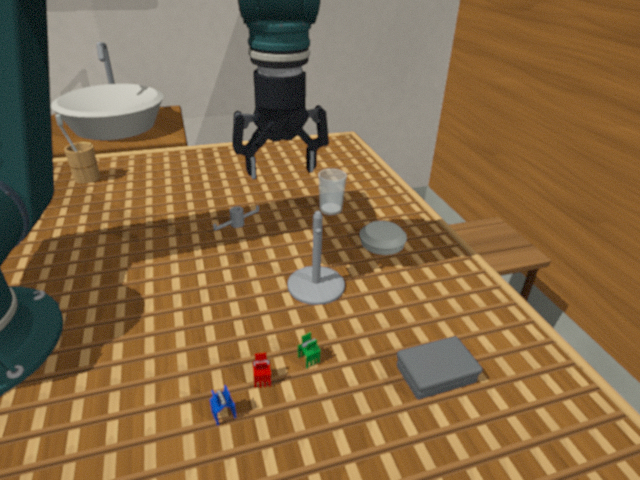

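The scene view shows the rod tip at (319,225), sleeve (437,337) with bars toward (446,320)/(427,358), and red clip (330,221) between green and blue. The side view shows the tip at (318,214), sleeve (236,217) and red clip (262,369).

```bash
cat > h.py <<'E'
from plant import r, imaging
import cv2, numpy as np
from scipy.spatial.transform import Rotation as R
def ray(p,uv):
    K=np.array([[p['fx'],0,p['cx']],[0,p['fy'],p['cy']],[0,0,1]])
    d=np.array([p['k1'],0,0,0,0.])
    q=cv2.undistortPoints(np.array([[uv]],float),K,d)[0,0]
    M=R.from_rotvec(p['rvec']).as_matrix(); v=M.T@np.array([*q,1]); return -M.T@p['tvec'],v/np.linalg.norm(v)
def plane(p,uv,z):
    o,v=ray(p,uv); return o+v*(z-o[2])/v[2]
def tri(*obs):
    A=0;b=0
    for p,uv in obs:
        o,v=ray(p,uv); P=np.eye(3)-np.outer(v,v); A=A+P; b=b+P@o
    return np.linalg.solve(A,b)
def proj(p,X):
    K=np.array([[p['fx'],0,p['cx']],[0,p['fy'],p['cy']],[0,0,1]])
    return cv2.projectPoints(np.atleast_2d(np.array(X,float)),p['rvec'],p['tvec'],K,np.array([p['k1'],0,0,0,0.]))[0][:,0]
def shot(n,f):
    p=imaging.camera_params(n); im=imaging.capture(n)[:,:,::-1].copy(); cv2.imwrite(f"pics/{f}.png",im); return p,im
def crop(im,c,w,h,k): 
    x,y=int(c[0]-w/2),int(c[1]-h/2); return cv2.resize(im[y:y+h,x:x+w],None,fx=k,fy=k,interpolation=cv2.INTER_CUBIC)
E
python3 - <<'E'
from h import *
np.set_printoptions(precision=1,suppress=True)
a=imaging.camera_params("scene");b=imaging.camera_params("side");w=imaging.camera_params("wrist")
for n,u,v in(("tip",(319,225),(318,214)),("foot",(319,284),(316,286)),("sleeve",(437,337),(236,217)),("clip",(330,221),(262,369)),("s1",(446,320),(215,227)),("s2",(427,358),(257,210)),("tumbler bottom",(336,398),(331,208)),("case",(260,342),(383,237)),("soap",(228,235),(439,366)),("green",(307,231),(310,349)),("blue",(341,207),(223,406))):
    X=tri((a,u),(b,v)); print(n,X)
print('wrist cam', ray(w,(320,240)),w['fx'])
A=cv2.imread("pics/scene0.png");B=cv2.imread("pics/side0.png")
f=lambda im,c:crop(im,c,80,60,5)
cv2.imwrite("pics/m0.png",np.vstack([np.hstack([f(A,(437,337)),f(B,(236,217))]),np.hstack([f(A,(319,235)),f(B,(262,369))])]))
E
```

```text
tip [588.9   0.8 160. ]
foot [585.5  -1.9   1.5]
sleeve [474.5 259.8  20.8]
clip [ 444.1 -190.6   22.4]
s1 [424.1 232.   18.3]
s2 [526.  287.8  17.2]
tumbler bottom [708.1 272.7   3.7]
case [773.  105.5  13.6]
soap [ 704.4 -256.7   19.5]
green [ 523.2 -173.5   24.5]
blue [ 379.6 -239.5   22.7]
wrist cam (array([524.8,  72.3, 374.3]), array([-0. , -0.3, -1. ])) 387.6503353120823
```

View pics/m0.png

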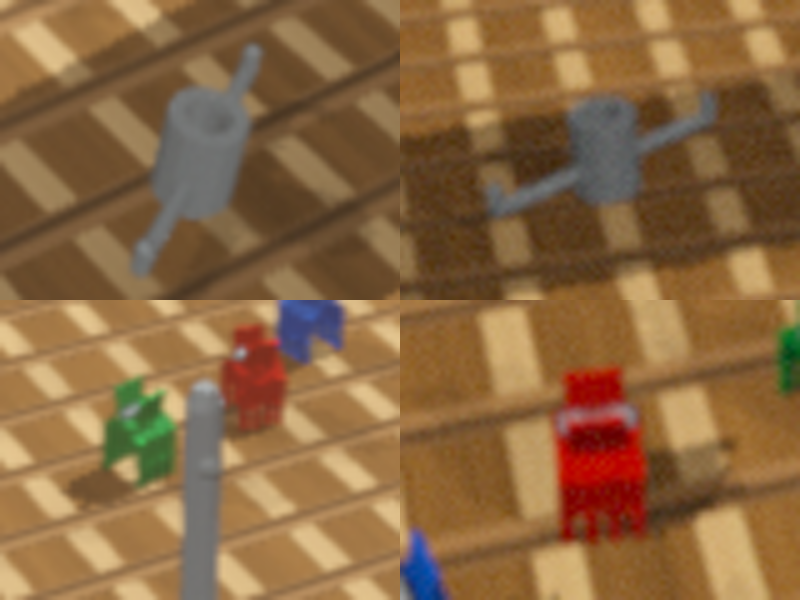

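Crops: the sleeve is upright with its hook ends up, bars along roughly 29° yaw. A ball shows on the rod about 15 px below the tip, and the clip is seen nearly end-on. Moving above the sleeve.

```bash
python3 -m inch '[{"fingers":70,"linear":[-50,-260,80],"roll":1.07},{"fingers":70,"linear":[-50,-260,80],"roll":1.07},{"fingers":70,"linear":[-50,-260,80],"roll":1.07},{"fingers":70,"linear":[-50,-260,80],"roll":1.07},{"fingers":70,"linear":[-50,-260,80],"roll":1.07},{"fingers":70,"linear":[-50,-260,80],"roll":1.07},{"fingers":70,"linear":[-50,-260,80],"roll":1.07},{"fingers":70,"linear":[-50,-260,80],"roll":1.07},{"fingers":70,"linear":[-50,-260,80],"roll":1.07},{"fingers":70,"linear":[-50,-260,80],"roll":1.07}]'
python3 - <<'E'
from h import *
s=r.state();print(s['joints'],s['eef_pos'])
p,im=shot("wrist","w1")
print(proj(p,[[474.5,259.8,20],[424,232,18],[526,288,18]]))
E
```

```text
time: 1.1
eef_pos: [474.7, 259.9, 150.9]
orientation: [0.861, -0.509, -0.001, 0.0]
ft_force: [0.0, 0.3, 0.2]
gripper_width: 70.0
[ 3.50079793e-01  3.28059043e-01 -1.76733355e-01  1.06709979e+00
  4.32648917e-04  2.98797363e+00] [474.66426728 259.88358399 150.86860481]
[[319.86995252 225.87594891]
 [319.92384358 296.66207934]
 [320.01681883 143.40998082]]
```

View pics/w1.png

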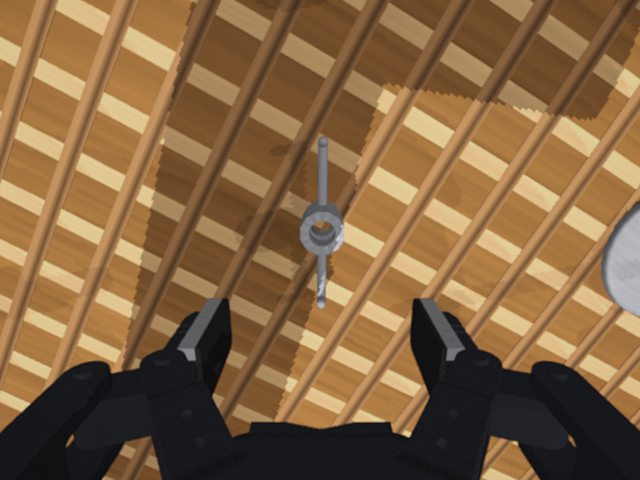

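The wrist view shows the sleeve top ring centred at (322,230), hook ends at (322.5,142) and (321,303), well aligned between the fingers.

Run:
```python
from h import *
np.set_printoptions(precision=1,suppress=True)
p=imaging.camera_params("wrist")
c=plane(p,(322,230.5),40);a=plane(p,(321,303),25);b=plane(p,(322.5,141),25)
print(c,a,b,(a+b)/2,np.degrees(np.arctan2(*(b-a)[1::-1])))
s=r.state();M=R.from_quat(s['orientation']);print(M.inv().apply(c-s['eef_pos']), M.inv().apply(b-a))
```

```text
[477.1 259.4  40. ] [422.7 230.2  25. ] [528.6 287.3  25. ] [475.7 258.8  25. ] 28.33593035199502
[  1.6  -2.  110.9] [   1.1 -120.3   -0.1]
```

```bash
python3 -m inch '[{"fingers":60,"linear":[1.3,-1.5,45],"roll":0.008},{"fingers":60,"linear":[1.3,-1.5,85],"roll":0.008},{"fingers":60,"linear":[1.3,-1.5,120],"roll":0.008},{"fingers":60,"linear":[1.3,-1.5,142],"roll":0.008},{"fingers":60,"linear":[1.3,-1.5,142],"roll":0.008},{"fingers":28,"linear":[1.3,-1.5,142],"roll":0.008},{"fingers":26,"linear":[1.3,-1.5,142],"roll":0.008},{"fingers":26,"linear":[1.3,-1.5,142],"roll":0.008},{"fingers":26,"linear":[1.3,-1.5,142],"roll":0.008},{"fingers":26,"linear":[1.3,-1.5,142],"roll":0.008}]' 40
python3 -m inch '[{"fingers":26,"linear":[0,0,0],"roll":0},{"fingers":26,"linear":[0,0,0],"roll":0},{"fingers":26,"linear":[0,0,0],"roll":0}]'
```

```text
time: 2.15
eef_pos: [477.5, 259.6, 10.5]
orientation: [0.859, -0.512, 0.0, -0.001]
ft_force: [-0.6, -0.9, 7.6]
gripper_width: 29.2
time: 2.45
eef_pos: [477.7, 259.7, 10.9]
orientation: [0.859, -0.512, 0.001, -0.001]
ft_force: [-0.7, 0.2, -1.4]
gripper_width: 29.5
```

```bash
python3 -m inch '[{"fingers":26,"linear":[0,0,-40],"roll":0},{"fingers":26,"linear":[0,0,-90],"roll":0},{"fingers":26,"linear":[20,0,-140],"roll":-0.14},{"fingers":26,"linear":[60,-4,-185],"roll":-0.28},{"fingers":26,"linear":[100,-7,-220],"roll":-0.42},{"fingers":26,"linear":[140,-10,-220],"roll":-0.56},{"fingers":26,"linear":[180,-12,-220],"roll":-0.70},{"fingers":26,"linear":[206,-13.5,-220],"roll":-0.84},{"fingers":26,"linear":[206,-13.5,-220],"roll":-0.98},{"fingers":26,"linear":[206,-13.5,-220],"roll":-1.078}]' 60
python3 -m inch '[{"fingers":26,"linear":[0,0,0],"roll":0},{"fingers":26,"linear":[0,0,0],"roll":0}]'
python3 - <<'E'
from h import *
s=r.state();print(s['joints'],s['eef_pos'],s['orientation'],s['ft_force'])
p,im=shot("wrist","w2")
print(proj(p,[[588,0,160],[587,0,0]]))
p,A=shot("scene","s2"); a=proj(p,[[588,0,140]])[0]
cv2.imwrite("pics/w2c.png",np.hstack([im[60:360,120:520], crop(A,a,100,75,4)]))
E
```

```text
time: 3.45
eef_pos: [587.3, 83.7, 230.5]
orientation: [1.0, 0.003, 0.001, -0.001]
ft_force: [-0.8, 0.4, -1.9]
gripper_width: 28.7
time: 3.65
eef_pos: [587.2, 83.7, 230.5]
orientation: [1.0, 0.002, 0.001, -0.001]
ft_force: [0.1, 0.8, -1.4]
gripper_width: 28.8
[3.71210556e-03 3.81568751e-01 1.27063660e-01 1.31523007e+00
 1.00410071e-03 1.57037942e+00] [587.2368614   83.66712737 230.46862758] [ 9.99997602e-01  2.06477249e-03  5.29754906e-04 -5.02923767e-04] [ 0.10579169  0.770265   -1.39911573]
[[321.64151052 374.78129857]
 [320.21357531 279.33165687]]
```

View pics/w2c.png

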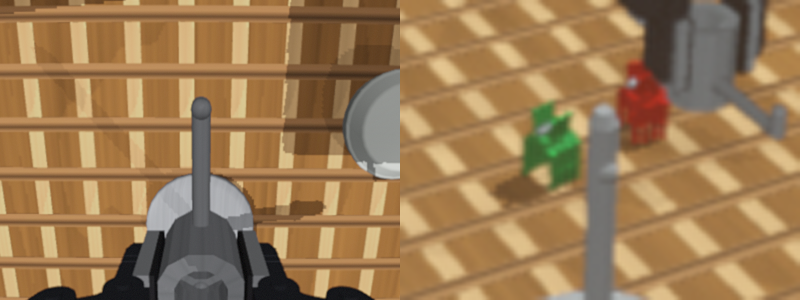

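In the wrist crop, what sticks up is the held sleeve's own bar; the rod is hidden behind the gripper. In the scene crop the ball is at crop (607,172), tip top (604,108). I'll shift so the rod is on the camera's side.

```bash
python3 -m inch '[{"fingers":26,"linear":[10,40,0],"roll":0},{"fingers":26,"linear":[20,80,0],"roll":0},{"fingers":26,"linear":[30,120,0],"roll":0},{"fingers":26,"linear":[38,144,0],"roll":0},{"fingers":26,"linear":[38,144,0],"roll":0},{"fingers":26,"linear":[38,144,0],"roll":0}]'
python3 - <<'E'
from h import *
np.set_printoptions(precision=1,suppress=True)
s=r.state();print(s['eef_pos'])
p,im=shot("wrist","w3")
print(proj(p,[[588,0,165],[587,0,0]]))
a=imaging.camera_params("scene"); o,_=ray(a,(320,240)); print('scene cam',o)
A0=proj(a,[[588,0,140]])[0]; x,y=int(A0[0]-50),int(A0[1]-37)
print('ball px',x+207/4,y+172/4,'tip px',x+204/4,y+108/4)
for h in(165,145,135,125,117): print(h,proj(a,[[588,0,h],[596,0,h],[588,8,h],[594,6,h]]).ravel())
cv2.imwrite("pics/w3c.png",im)
E
```

```text
time: 4.35
eef_pos: [625.9, -60.0, 230.3]
orientation: [1.0, 0.001, 0.0, -0.001]
ft_force: [0.1, -0.1, -1.7]
gripper_width: 29.0
[625.9 -60.  230.3]
[[249.5 147.2]
 [279.4 136.8]]
scene cam [971.4 645.9 633.6]
ball px 320.75 238.0 tip px 320.0 222.0
165 [319.7 222.5 316.2 223.5 321.7 224.4 318.6 224.6]
145 [319.5 230.8 316.  231.8 321.4 232.7 318.3 233. ]
135 [319.3 234.9 315.9 235.9 321.3 236.8 318.2 237.1]
125 [319.2 239.  315.8 240.  321.1 240.9 318.1 241.2]
117 [319.1 242.2 315.7 243.2 321.  244.1 318.  244.4]
```

View pics/w3c.png

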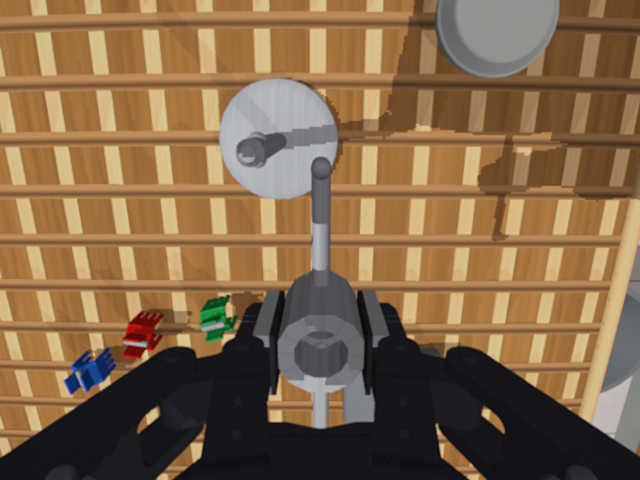

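Run:
```python
from h import *
im=cv2.imread("pics/w3.png")
cv2.imwrite("pics/w3d.png",np.hstack([crop(im,(258,150),80,120,5),crop(im,(321,340),80,120,5)]))
```

```text
(no output)
```

View pics/w3d.png

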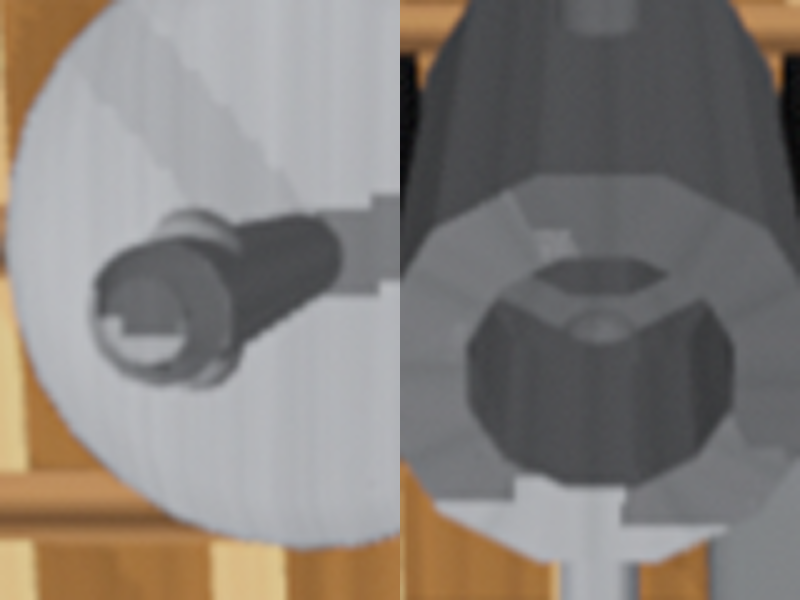

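The crop shows the tip's flat top centred at pixel (246.4,153.6), with balls poking out up and down in the picture (≈ world ±y), and the held sleeve's top bore centred at (321.2,354.4).

Run:
```python
from h import *
np.set_printoptions(precision=1,suppress=True)
p=imaging.camera_params("wrist"); s=r.state()
t=plane(p,(246.4,153.6),165); b=plane(p,(258.6,149.6),132); f=plane(p,(279,139),12)
e=s['eef_pos']; c=plane(p,(321.2,354.4),e[2]+29)
k=plane(p,(321,167),e[2]-11+27.5)
print(e,'tip',t,'ballmid',b,'foot',f,'bore top',c,c-e,'barend',k-e)
print('move tool',R.from_quat(s['orientation']).inv().apply(t-c))
a=imaging.camera_params("scene");d=imaging.camera_params("side")
print(tri((a,(319.6,222.6)),(d,(318,213))))
```

```text
[625.7 -59.4 230.4] tip [586.   -2.7 165. ] ballmid [587.4  -2.8 132. ] foot [587.6  -1.   12. ] bore top [625.7 -62.5 259.4] [-0.  -3.1 29. ] barend [-0.3 58.5 16.5]
move tool [-39.5 -59.8  94.5]
[587.2  -1.4 163.8]
```

```bash
python3 -m inch '[{"fingers":26,"linear":[-20,-30,0],"roll":0},{"fingers":26,"linear":[-39,-60,0],"roll":0},{"fingers":26,"linear":[-39,-60,25],"roll":0},{"fingers":26,"linear":[-39,-60,45],"roll":0},{"fingers":26,"linear":[-39,-60,45],"roll":0},{"fingers":26,"linear":[-39,-60,45],"roll":0},{"fingers":26,"linear":[-39,-60,45],"roll":0}]'
python3 - <<'E'
from h import *
s=r.state();print(s['eef_pos'],s['ft_force'])
c=[]
for n in("scene","side"):
    p,im=shot(n,n+"4"); q=proj(p,[[587,-1,160]])[0]; x,y=int(q[0]-40),int(q[1]-60);print(n,x,y); c.append(crop(im,(x+40,y+60),80,120,5))
cv2.imwrite("pics/m4.png",np.hstack(c))
E
```

```text
time: 5.1
eef_pos: [587.0, 0.8, 186.7]
orientation: [1.0, 0.002, 0.001, -0.001]
ft_force: [-0.9, 0.1, -0.7]
gripper_width: 28.6
[587.00680573   0.7531997  186.67698792] [-0.89096321  0.06693723 -0.73180399]
scene 279 164
side 277 154
```

View pics/m4.png

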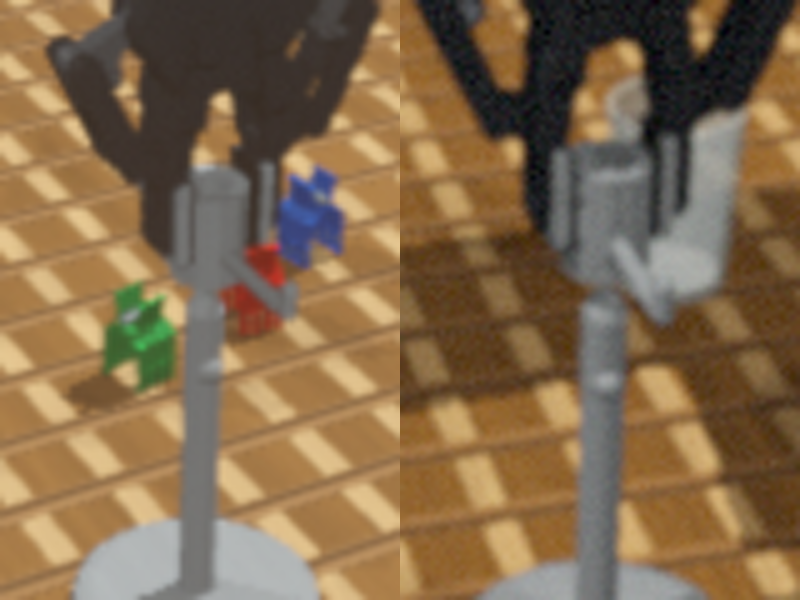

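The crops show the sleeve over the tip, aligned to about 1–2 mm in both views. The ball shows at crop (212,365) left and (608,380) right. I'll feel my way down.

```bash
python3 -m inch '[{"fingers":26,"linear":[0,0,5],"roll":0},{"fingers":26,"linear":[0,0,9],"roll":0},{"fingers":26,"linear":[0,0,11],"roll":0},{"fingers":26,"linear":[0,0,11],"roll":0}]'
python3 -m inch '[{"fingers":26,"linear":[0,0,2],"roll":0},{"fingers":26,"linear":[0,0,2],"roll":0}]'
python3 -m inch '[{"fingers":26,"linear":[0,0,2],"roll":0},{"fingers":26,"linear":[0,0,2],"roll":0}]'
```

```text
time: 5.6
eef_pos: [586.8, 0.5, 175.0]
orientation: [1.0, 0.002, 0.001, -0.001]
ft_force: [-0.4, 0.3, -2.1]
gripper_width: 28.8
time: 5.8
eef_pos: [586.7, 0.5, 172.7]
orientation: [1.0, 0.002, 0.001, -0.001]
ft_force: [-0.1, -0.7, -1.5]
gripper_width: 28.9
time: 6.0
eef_pos: [586.6, 0.5, 170.5]
orientation: [1.0, 0.002, 0.001, -0.001]
ft_force: [0.3, -0.1, -1.1]
gripper_width: 28.5
```

```bash
for i in 1 2 3; do python3 -m inch '[{"fingers":26,"linear":[0,0,1.5],"roll":0},{"fingers":26,"linear":[0,0,1.5],"roll":0}]' | grep -E 'pos|force'; done; python3 -c "
from plant import r;print(r.state()['wrist_torque'])"
```

```text
eef_pos: [586.5, 0.6, 168.8]
ft_force: [0.4, 0.2, -1.9]
eef_pos: [586.6, 0.4, 167.2]
ft_force: [1.7, -0.9, -2.5]
eef_pos: [586.6, 0.3, 165.5]
ft_force: [1.0, -1.6, -2.4]
[-0.38295374 -0.17885145  0.00565946]
```

```bash
python3 -m inch '[{"fingers":26,"linear":[0.4,0.5,1],"roll":0},{"fingers":26,"linear":[0.4,0.5,2],"roll":0}]'|grep -E 'pos|force'; for i in 1 2 3; do python3 -m inch '[{"fingers":26,"linear":[0,0,1.5],"roll":0},{"fingers":26,"linear":[0,0,1.5],"roll":0}]' | grep -E 'pos|force'; done; python3 -c "
from plant import r;print(r.state()['wrist_torque'])"
```

```text
eef_pos: [587.0, -0.2, 163.4]
ft_force: [-0.6, 0.0, -1.3]
eef_pos: [586.8, -0.1, 161.6]
ft_force: [0.1, 1.0, -2.5]
eef_pos: [586.7, -0.0, 159.9]
ft_force: [0.2, 0.1, 0.2]
eef_pos: [586.6, 0.0, 158.1]
ft_force: [-1.1, 0.3, -1.2]
[0.03018776 0.0280709  0.02442912]
```

```bash
for i in 1 2 3 4 5; do python3 -m inch '[{"fingers":26,"linear":[0.1,0,1.5],"roll":0},{"fingers":26,"linear":[0.1,0,1.5],"roll":0}]' | grep -E 'pos|force'; done
```

```text
eef_pos: [586.6, 0.0, 156.4]
ft_force: [-0.2, -0.5, -1.3]
eef_pos: [586.7, 0.0, 154.7]
ft_force: [0.1, -0.3, -1.2]
eef_pos: [586.7, 0.0, 153.0]
ft_force: [0.7, -0.4, -1.2]
eef_pos: [586.7, 0.1, 151.3]
ft_force: [0.0, 0.5, -2.2]
eef_pos: [586.7, 0.1, 149.6]
ft_force: [0.2, -0.1, -1.0]
```

```bash
for i in 1 2 3; do python3 -m inch '[{"fingers":26,"linear":[0,0,1],"roll":0},{"fingers":26,"linear":[0,0,1],"roll":0}]' | grep -E 'pos|force'; done
```

```text
eef_pos: [586.6, 0.1, 148.4]
ft_force: [0.3, -0.1, -2.6]
eef_pos: [586.6, 0.1, 147.3]
ft_force: [0.2, -0.3, -2.6]
eef_pos: [586.6, 0.0, 146.2]
ft_force: [-0.8, 0.1, -1.0]
```

```bash
for i in 1 2 3 4; do python3 -m inch '[{"fingers":26,"linear":[0,0,1],"roll":0},{"fingers":26,"linear":[0,0,1],"roll":0}]' | grep -E 'pos|force'; done
```

```text
eef_pos: [586.8, -0.2, 145.3]
ft_force: [0.8, -1.9, 0.8]
eef_pos: [587.0, -0.4, 144.6]
ft_force: [0.6, -2.3, 2.9]
eef_pos: [587.2, -0.5, 144.0]
ft_force: [-0.3, -2.0, 5.5]
eef_pos: [587.4, -0.5, 143.4]
ft_force: [-1.6, -1.3, 5.4]
```

```bash
for i in 1 2 3 4; do python3 -m inch '[{"fingers":26,"linear":[-0.2,0,1],"roll":0},{"fingers":26,"linear":[-0.2,0,1],"roll":0}]' | grep -E 'pos|force'; done
```

```text
eef_pos: [587.3, -0.5, 142.6]
ft_force: [0.5, -1.6, 3.8]
eef_pos: [587.1, -0.5, 141.7]
ft_force: [1.4, -2.2, 1.6]
eef_pos: [586.9, -0.5, 140.4]
ft_force: [1.0, -1.3, -1.8]
eef_pos: [586.7, -0.5, 139.0]
ft_force: [2.6, -2.0, -5.0]
```

Over the end lip. Now riding between the balls toward the groove, expected near TCP z ≈ 121.

```bash
for i in 1 2 3 4 5 6; do python3 -m inch '[{"fingers":26,"linear":[0,0,1.5],"roll":0},{"fingers":26,"linear":[0,0,1.5],"roll":0}]' | grep -E 'pos|force'; done
```

```text
eef_pos: [586.6, -0.5, 137.0]
ft_force: [0.7, -1.6, -4.1]
eef_pos: [586.6, -0.5, 135.2]
ft_force: [0.9, -1.9, -2.7]
eef_pos: [586.5, -0.5, 133.4]
ft_force: [1.9, -2.5, -4.7]
eef_pos: [586.5, -0.5, 131.6]
ft_force: [2.5, -1.1, -5.1]
eef_pos: [586.5, -0.4, 129.8]
ft_force: [2.5, -2.9, -3.3]
eef_pos: [586.5, -0.5, 128.0]
ft_force: [3.1, -1.5, -4.7]
```

```bash
for i in 1 2 3 4; do python3 -m inch '[{"fingers":26,"linear":[0.3,0.2,1],"roll":0},{"fingers":26,"linear":[0.3,0.2,1],"roll":0}]' | grep -E 'pos|force'; done
```

```text
eef_pos: [586.6, -0.5, 126.6]
ft_force: [2.7, -1.5, -6.8]
eef_pos: [586.6, -0.7, 125.0]
ft_force: [1.7, -1.7, -8.6]
eef_pos: [586.5, -0.8, 123.5]
ft_force: [1.3, -0.5, -8.8]
eef_pos: [586.8, -0.9, 122.5]
ft_force: [0.2, -0.5, -1.1]
```

The draw-in pull (−8.8 N) fell back to weight alone at z=122.5: clicked. Release.

```bash
python3 -m inch '[{"fingers":30,"linear":[0,0,0],"roll":0},{"fingers":34,"linear":[0,0,0],"roll":0},{"fingers":45,"linear":[0,0,0],"roll":0},{"fingers":60,"linear":[0,0,0],"roll":0},{"fingers":60,"linear":[0,0,0],"roll":0},{"fingers":60,"linear":[0,0,0],"roll":0}]' 20
python3 -m inch '[{"fingers":60,"linear":[0,0,-40],"roll":0},{"fingers":60,"linear":[0,0,-80],"roll":0},{"fingers":60,"linear":[0,0,-110],"roll":0},{"fingers":60,"linear":[0,45,-130],"roll":0},{"fingers":60,"linear":[0,90,-130],"roll":0},{"fingers":60,"linear":[-40,120,-130],"roll":0},{"fingers":60,"linear":[-80,150,-130],"roll":0},{"fingers":60,"linear":[-120,180,-130],"roll":0},{"fingers":60,"linear":[-141,190,-110],"roll":0},{"fingers":60,"linear":[-141,190,-90],"roll":0}]'
python3 - <<'E'
from h import *
s=r.state();print(s['eef_pos'],s['joints'])
c=[]
for n in("scene","side"):
    p,im=shot(n,n+"5"); q=proj(p,[[587,-1,140]])[0]; x,y=int(q[0]-40),int(q[1]-60);print(n,x,y); c.append(crop(im,(x+40,y+60),80,120,4))
p,im=shot("wrist","w5"); print(proj(p,[[444,-190.6,25]]))
k=cv2.resize(im,(640,480))
q=proj(p,[[444,-190.6,25]])[0]
c.append(crop(im,np.clip(q,(60,120),(580,360)),120,120,4)) 
cv2.imwrite("pics/m5.png",cv2.resize(np.hstack(c),None,fx=.7,fy=.7))
E
```

```text
time: 13.2
eef_pos: [586.8, -0.9, 122.5]
orientation: [1.0, 0.002, -0.002, -0.001]
ft_force: [1.1, 0.5, 0.2]
gripper_width: 60.2
time: 14.2
eef_pos: [444.7, -193.0, 213.0]
orientation: [1.0, 0.0, -0.001, -0.0]
ft_force: [1.0, -0.7, -0.9]
gripper_width: 59.8
[ 444.71247802 -192.96191213  212.95193063] [-5.77251016e-01  2.02774470e-01 -1.81063444e-01  1.18915891e+00
 -7.21329130e-04  9.92964459e-01]
scene 279 172
side 277 164
[[320.58592143 209.13802027]]
```

View pics/m5.png

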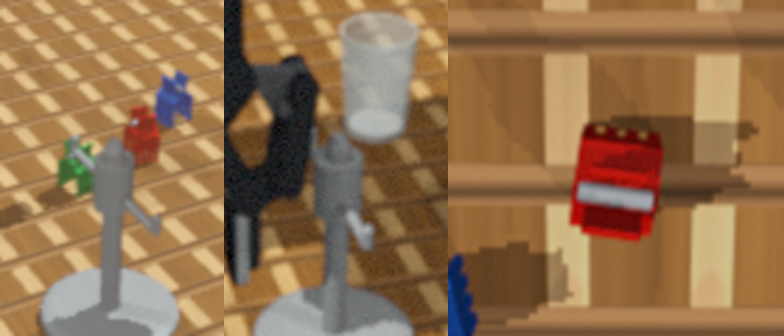

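Left/middle: the sleeve is seated upright on the rod with the tip just above it; bars run roughly along world y. Right: the red clip's silver hinge runs from (580,190) to (655,197), so the clip's x is about world x, −5°.

Run:
```python
from h import *
np.set_printoptions(precision=1,suppress=True)
p=imaging.camera_params("wrist")
g=lambda x,y:(260+(x-448)/2.8,149+y/2.8)
for n,u,z in(("hinge",(617,194),38),("hinge42",(617,194),44),("hl",(580,190),38),("hr",(655,197),38),("teeth+y",(623,131),0),("wall top L",(587,148),29),("wall top R",(662,153),29),("tab bottom",(611,238),50)): print(n,plane(p,g(*u),z))
a=imaging.camera_params("scene")
f=lambda x,y:(279+x/2.8,172+y/2.8)
L=plane(a,f(75,142),137);Q=plane(a,f(157,225),137);print(L,Q,(L+Q)/2,np.linalg.norm(L-Q),np.degrees(np.arctan2(*(L-Q)[:2])))
for m in(128,131.5,135): print(m,proj(a,[[587,-2,m+20],[587,-2,m-20]]).ravel()*1, )
print([f(113,160),f(113,212)])
```

```text
hinge [ 445.  -196.1   38. ]
hinge42 [ 445.  -194.6   44. ]
hl [ 433.8 -194.9   38. ]
hr [ 456.4 -197.    38. ]
teeth+y [ 446.7 -183.7    0. ]
wall top L [ 435.7 -183.8   29. ]
wall top R [ 458.7 -185.3   29. ]
tab bottom [ 443.3 -206.4   50. ]
[591.9 -51.4 137. ] [592.7  69.5 137. ] [592.3   9.  137. ] 120.90418224647064 -179.61455439823553
128 [319.4 229.  318.9 245.1]
131.5 [319.5 227.5 319.  243.7]
135 [319.5 226.1 319.  242.3]
[(319.3571428571429, 229.14285714285714), (319.3571428571429, 247.71428571428572)]
```

```bash
python3 -m inch '[{"fingers":60,"linear":[1.3,3.5,10],"roll":-0.149},{"fingers":60,"linear":[1.3,3.5,25],"roll":-0.298},{"fingers":60,"linear":[1.3,3.5,40],"roll":-0.447},{"fingers":60,"linear":[1.3,3.5,55],"roll":-0.596},{"fingers":60,"linear":[1.3,3.5,70],"roll":-0.745},{"fingers":60,"linear":[1.3,3.5,85],"roll":-0.894},{"fingers":60,"linear":[1.3,3.5,100],"roll":-1.043},{"fingers":60,"linear":[1.3,3.5,115],"roll":-1.19},{"fingers":60,"linear":[1.3,3.5,125],"roll":-1.34},{"fingers":60,"linear":[1.3,3.5,130],"roll":-1.478}]'
python3 -m inch '[{"fingers":60,"linear":[0,0,0],"roll":0},{"fingers":60,"linear":[0,0,25],"roll":0},{"fingers":60,"linear":[0,0,50],"roll":0},{"fingers":60,"linear":[0,0,68],"roll":0},{"fingers":60,"linear":[0,0,73],"roll":0},{"fingers":60,"linear":[0,0,73],"roll":0},{"fingers":60,"linear":[0,0,73],"roll":0}]'
```

```text
time: 15.35
eef_pos: [448.0, -194.4, 82.5]
orientation: [0.736, 0.677, -0.001, -0.002]
ft_force: [-0.2, 0.1, 0.1]
gripper_width: 60.1
time: 16.05
eef_pos: [448.4, -194.6, 10.5]
orientation: [0.736, 0.677, -0.001, -0.002]
ft_force: [1.1, 0.7, -0.6]
gripper_width: 60.2
```

```bash
python3 -m inch '[{"fingers":60,"linear":[-2,-2,1],"roll":0},{"fingers":45,"linear":[-2,-2,1],"roll":0},{"fingers":35,"linear":[-2,-2,1],"roll":0},{"fingers":24,"linear":[-2,-2,1],"roll":0},{"fingers":24,"linear":[-2,-2,1],"roll":0},{"fingers":24,"linear":[-2,-2,1],"roll":0},{"fingers":24,"linear":[-2,-2,1],"roll":0},{"fingers":24,"linear":[-2,-2,1],"roll":0}]' 25
python3 -m inch '[{"fingers":24,"linear":[0,0,-30],"roll":0.149},{"fingers":24,"linear":[0,0,-70],"roll":0.298},{"fingers":24,"linear":[0,0,-110],"roll":0.447},{"fingers":24,"linear":[0,0,-150],"roll":0.596},{"fingers":24,"linear":[0,0,-190],"roll":0.745},{"fingers":24,"linear":[0,0,-220],"roll":0.894},{"fingers":24,"linear":[0,0,-225],"roll":1.043},{"fingers":24,"linear":[0,0,-225],"roll":1.19},{"fingers":24,"linear":[0,0,-225],"roll":1.34},{"fingers":24,"linear":[0,0,-225],"roll":1.478}]'
python3 - <<'E'
from h import *
s=r.state();print(s['eef_pos'],s['orientation'],s['gripper_width'])
p,im=shot("wrist","w6");cv2.imwrite("pics/w6c.png",cv2.resize(im[160:,120:520],None,fx=1.5,fy=1.5))
E
```

```text
time: 16.85
eef_pos: [446.4, -196.6, 9.9]
orientation: [0.736, 0.677, -0.001, -0.001]
ft_force: [-1.4, 1.0, 6.1]
gripper_width: 27.3
time: 17.85
eef_pos: [447.0, -196.8, 235.0]
orientation: [1.0, 0.001, -0.001, -0.001]
ft_force: [0.3, -0.7, -0.7]
gripper_width: 27.4
[ 446.96514058 -196.76540588  235.0407013 ] [ 9.99997797e-01  1.44322698e-03 -1.36981129e-03 -6.68410501e-04] 27.356935050324918
```

View pics/w6c.png

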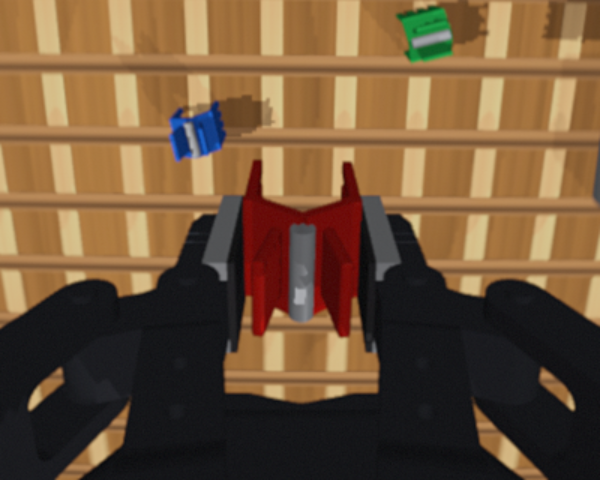

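The clip is held squarely between the pads, hinge centred at (302,272) in the crop. Next I'll move beside the stand to see the bars.

```bash
python3 -m inch '[{"fingers":24,"linear":[40,-22,0],"roll":0},{"fingers":24,"linear":[80,-50,0],"roll":0},{"fingers":24,"linear":[120,-75,0],"roll":0},{"fingers":24,"linear":[140,-87,0],"roll":0},{"fingers":24,"linear":[140,-87,0],"roll":0},{"fingers":24,"linear":[140,-87,0],"roll":0}]'
python3 - <<'E'
from h import *
np.set_printoptions(precision=1,suppress=True)
s=r.state();print(s['eef_pos'])
p,im=shot("wrist","w7")
e=[[587,-2,165],[587,-2,151],[587,-62,139],[587,58,139]]
print(proj(p,e))
w=im[0:240,220:420]
p2,A=shot("scene","s7"); q=proj(p2,[[587,-1,135]])[0];x,y=int(q[0]-50),int(q[1]-37);print(x,y)
print(proj(p2,e))
p3,B=shot("side","d7"); q=proj(p3,[[587,-1,135]])[0];x,y=int(q[0]-50),int(q[1]-37);print(x,y);print(proj(p3,e))
k=lambda I,q:cv2.resize(I[q[1]:q[1]+75,q[0]:q[0]+100],(400,300),interpolation=2)
qa=proj(p2,[[587,-1,135]])[0]
cv2.imwrite("pics/m7.png",np.hstack([cv2.resize(w,(400,480),interpolation=2),cv2.resize(np.vstack([k(A,(int(qa[0]-50),int(qa[1]-37))),k(B,(x,y))]),(400,600))[:480+120]]) if False else np.hstack([cv2.copyMakeBorder(cv2.resize(w,(400,480),interpolation=2),0,120,0,0,0),np.vstack([k(A,(int(qa[0]-50),int(qa[1]-37))),k(B,(x,y))])]))
E
```

```text
time: 18.5
eef_pos: [587.3, -110.3, 234.4]
orientation: [1.0, -0.001, -0.002, -0.001]
ft_force: [-1.0, 0.4, -0.3]
gripper_width: 27.9
[ 587.3 -110.3  234.4]
[[320.5  49.2]
 [320.6  53.9]
 [321.  164. ]
 [320.3 -62.6]]
269 197
[[319.7 221.9]
 [319.5 227.8]
 [305.5 219. ]
 [334.5 247.7]]
267 189
[[318.1 212.6]
 [317.9 219.5]
 [328.3 243.9]
 [308.3 208.8]]
```

View pics/m7.png

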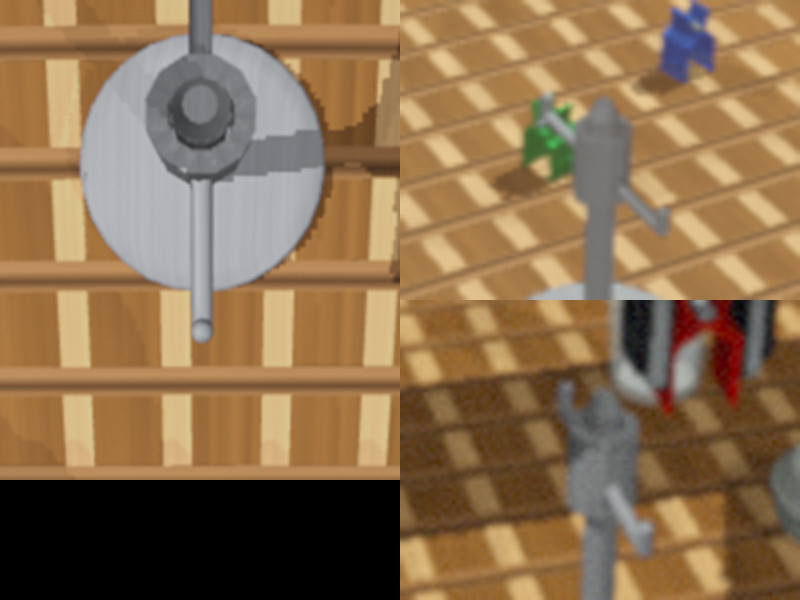

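The wrist crop shows rod tip (201,103) and bar end (202,330), matching predictions (bars along world y at x≈587); the sleeve is upright and the tip sticks out above it. Going over the −y bar.

```bash
python3 -m inch '[{"fingers":24,"linear":[0,-35,0],"roll":0},{"fingers":24,"linear":[0,-70,0],"roll":0},{"fingers":24,"linear":[0,-70,30],"roll":0},{"fingers":24,"linear":[0,-70,60],"roll":0},{"fingers":24,"linear":[0,-70,75],"roll":0},{"fingers":24,"linear":[0,-70,75],"roll":0},{"fingers":24,"linear":[0,-70,75],"roll":0}]'
python3 -m inch '[{"fingers":24,"linear":[0,0,12],"roll":0},{"fingers":24,"linear":[0,0,24],"roll":0},{"fingers":24,"linear":[0,0,36],"roll":0},{"fingers":24,"linear":[0,0,48],"roll":0},{"fingers":24,"linear":[0,0,50],"roll":0},{"fingers":24,"linear":[0,0,50],"roll":0}]'
```

```text
time: 19.35
eef_pos: [586.7, -41.6, 161.0]
orientation: [1.0, -0.003, -0.001, -0.001]
ft_force: [-0.2, -0.3, -0.9]
gripper_width: 27.4
time: 19.95
eef_pos: [586.3, -41.4, 110.4]
orientation: [1.0, -0.003, -0.002, -0.001]
ft_force: [-0.4, -0.4, -0.7]
gripper_width: 27.7
```

```bash
python3 -m inch '[{"fingers":24,"linear":[0.3,0,2],"roll":0},{"fingers":24,"linear":[0.3,0,3],"roll":0},{"fingers":24,"linear":[0.3,0,3],"roll":0}]'|grep -E 'pos|force'
for i in 1 2; do python3 -m inch '[{"fingers":24,"linear":[0,0,1],"roll":0},{"fingers":24,"linear":[0,0,1],"roll":0}]'|grep -E 'pos|force';done
```

```text
eef_pos: [586.7, -41.5, 107.6]
ft_force: [0.3, -1.3, 0.4]
eef_pos: [586.7, -41.4, 106.6]
ft_force: [0.1, -0.2, -0.1]
eef_pos: [586.7, -41.4, 105.5]
ft_force: [-0.4, -0.2, -0.0]
```

```bash
python3 -m inch '[{"fingers":24,"linear":[0,0,0.8],"roll":0},{"fingers":24,"linear":[0,0,0.8],"roll":0}]'|grep -E 'pos|force'
python3 -m inch '[{"fingers":24,"linear":[0,0,0.8],"roll":0},{"fingers":24,"linear":[0,0,0.8],"roll":0}]'|grep -E 'pos|force'
```

```text
eef_pos: [586.6, -41.4, 104.6]
ft_force: [-0.1, 0.6, 0.8]
eef_pos: [586.6, -41.4, 103.7]
ft_force: [-0.4, 0.2, -0.1]
```

```bash
python3 -m inch '[{"fingers":29,"linear":[0,0,0],"roll":0},{"fingers":32,"linear":[0,0,0],"roll":0},{"fingers":38,"linear":[0,0,0],"roll":0},{"fingers":48,"linear":[0,0,0],"roll":0},{"fingers":60,"linear":[0,0,0],"roll":0},{"fingers":60,"linear":[0,0,0],"roll":0},{"fingers":60,"linear":[0,0,0],"roll":0}]' 
python3 -m inch '[{"fingers":60,"linear":[0,0,-15],"roll":0},{"fingers":60,"linear":[0,0,-40],"roll":0},{"fingers":60,"linear":[0,0,-70],"roll":0},{"fingers":60,"linear":[0,0,-110],"roll":0},{"fingers":60,"linear":[0,30,-130],"roll":0},{"fingers":60,"linear":[0,69,-130],"roll":0},{"fingers":60,"linear":[0,69,-130],"roll":0},{"fingers":60,"linear":[0,69,-130],"roll":0}]'
python3 - <<'E'
from h import *
np.set_printoptions(precision=1,suppress=True)
c=[]
p,im=shot("wrist","w8");c.append(cv2.copyMakeBorder(cv2.resize(im[0:240,220:420],(400,480),interpolation=2),0,120,0,0,0))
v=[]
for n in("scene","side"):
    p,A=shot(n,n+"8");q=proj(p,[[587,-15,125]])[0];x,y=int(q[0]-50),int(q[1]-37)
    print(n,(proj(p,[[587,-2,165],[587,-40,124],[587,-40,94],[587,-62,139],[587,58,139]])-(x,y))*4)
    v.append(cv2.resize(A[y:y+75,x:x+100],(400,300),interpolation=2))
c.append(np.vstack(v));cv2.imwrite("pics/m8.png",np.hstack(c))
E
```

```text
time: 21.75
eef_pos: [586.6, -41.4, 103.7]
orientation: [1.0, -0.003, -0.002, -0.001]
ft_force: [-0.1, 0.5, -0.1]
gripper_width: 59.7
time: 22.55
eef_pos: [586.4, -111.1, 233.4]
orientation: [1.0, -0.004, -0.002, -0.001]
ft_force: [-1.0, 0.2, 0.2]
gripper_width: 60.1
scene [[214.6  95.6]
 [177.2 127.5]
 [176.4 173.9]
 [157.9  84.2]
 [274.2 198.7]]
side [[196.3  58.3]
 [220.1 184.4]
 [217.9 240.9]
 [237.3 183.5]
 [157.2  43.2]]
```

View pics/m8.png

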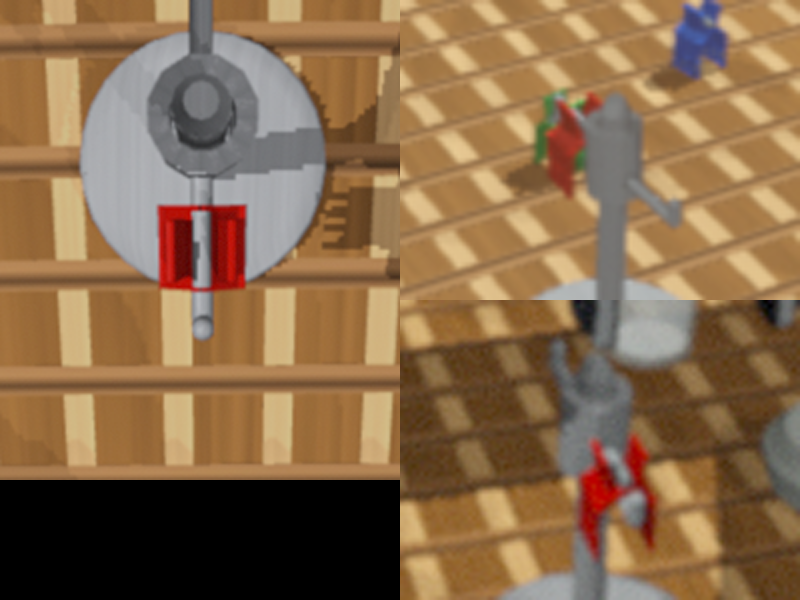

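The clip sits astride the −y bar, upright and in line (wrist crop (158–246, 205–290)); the sleeve is unchanged and the gripper is clear. Handing in.

```bash
python3 -m inch '[{"fingers":60,"linear":[0,0,0],"roll":0},{"fingers":60,"linear":[0,0,0],"roll":0},{"fingers":60,"linear":[0,0,0],"roll":0},{"fingers":60,"linear":[0,0,0],"roll":0}]' && python3 -c "
from plant import r;print(r.finish_job())"
```

```text
time: 23.1
eef_pos: [586.4, -109.5, 233.4]
orientation: [1.0, -0.002, -0.002, -0.001]
ft_force: [0.4, -0.5, -0.8]
gripper_width: 60.3
the job is handed in; nothing more can be done
None
```

I put the sleeve on the rod and hung the red clip on one of its hooks. I handed the job in at 23.1 s, and the system gave no verdict.

- **Sleeve:** Pressing it down, I read about 5.5 N upward on the wrist sensor as its end passed the balls. The balls then drew it in with up to about 9 N. At TCP z = 122.5 mm the reading fell back to the sleeve's own weight, and I let go there.
- **Clip:** I hung it on the bar on the stand's −y side. The last wrist, scene and side pictures show it astride the bar, upright and in line, with the gripper clear.
- **Bystanders:** I never went near the soap box, tumbler or cap case. I did not measure their positions again at the end.

**Disagreement:** some picture readings put the seated sleeve about 2 to 8 mm lower than the feel of the click did. That is close to what I can resolve in the pictures. I trusted the force readings, which showed it clicked home.

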